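Take the glue pot off its warmer and close it

TASK

Work at this guitar bench is over: lift the empty glue pot off its warmer, carry it upright and set it down gently with its whole foot on the round cork mat. Let go of it there, swing its bail handle down to one side out of the way, then put the red lid on the pot and press it down firmly until it is fully home, level on the rim. Do not shove or knock over the other things on the bench.

Things in the scene. Friction and masses are not known exactly. Their poses are not given: they have to be found in the camera images.
- warmer: fixed grey square electric warmer, 130 x 130 mm, 45 mm high; on it a round plate whose top is 50 mm above the bench, with a steel collar (inside radius 51, outside 57, top 62 mm above the bench) round it, in which the pot stands. Origin: centre of its underside, on the bench; z up. Its control knob and red lamp are on its -x face
- mat: fixed round cork mat on the bench, radius 80 mm, 6 mm thick. Origin: centre of its underside, on the bench; z up
- pot: loose round aluminium glue pot, empty and open, about 0.35 kg, outside radius 45, height 90, wall 4 (inside radius 41) mm. Origin: centre of its foot; z up to the mouth; the bail's pivots lie on its y axis at y = +-51 mm, 78 mm above the foot
- pot_rim (a point): centre of the pot's mouth, at rim height, 90 mm above the foot
- bail_grip (a point): middle of the bail's dark wooden grip: a round bar 16 mm in diameter and 54 mm long lying along the pot's y axis, 62 mm from the pivot line, joined to the pivots by 5 mm wire. Its z axis points away from the pivot line, its y axis along the bar
- bail (a joint): angle of the bail: 0 standing straight up over the mouth, positive leaning to the pot's +x, negative to its -x, stops at +-1.6 rad (lying level outside the rim). Light friction keeps it where it is left; the mouth is clear of it beyond about 1.1 rad either way
- lid: loose lid lying on the bench, knob up, 0.09 kg. Origin: centre of its underside; z up. White plug from z = 0 to 12 mm, radius 38.5 tapering to 35 mm at the bottom (fits inside the pot); red flange of radius 47 from z = 12 to 18 mm; round wooden knob of radius 11 from z = 18 to 48 mm. Under the flange a blue seal ring, radius 45.5, its lower face at z = 7 mm until pressed home
- lid_flange (a point): centre of the flange's underside, 12 mm above the lid's origin; at rim height when the lid is fully home
- lid_seal (a joint): how far the stiff seal ring has been pushed up into the lid: 0 not yet pressed (the flange then stands 5 mm above the rim), 0.005 m fully home. It takes about 8 N of pressing and stays where it is pushed
- tape: loose stack of yellow tape rolls, radius 50, height 192 mm, upright. Origin: centre of its underside
- bottle_w: loose white nozzle bottle, radius 31, height 170 mm, upright. Origin: centre of its underside
- bottle_a: loose tan nozzle bottle, radius 29, height 160 mm, upright. Origin: centre of its underside
- brush_cup: loose white cup of brushes, radius 38, height with the brushes 142 mm, upright. Origin: centre of its underside
- sand_block: loose wooden sanding block, 34 (x) x 70 (y) x 62 mm high. Origin: centre of its underside
- neck_block: loose red-brown wood block, 45 (x) x 100 (y) x 40 mm high. Origin: centre of its underside
- jar: loose amber jar with a steel cap, radius 27, height 85 mm, upright. Origin: centre of its underside
Mind the look-alikes: they are no part of the job. Leave any orange or purple look-alike of the pot alone. Leave any purple look-alike of the lid alone.

How it is judged:
By the outcome, as a careful person would: the job done as asked, in the order asked, and still so for the second after the job is handed in, with the robot touching nothing.
It also fails if it takes over 72 s, if anything falls off the work surface, if the arm or the gripper's body presses on something with over 40 N, if the wrist force passes 120 N, or if a joint passes its speed limit or range.

ROBOT

A 7-joint arm with a two-finger parallel gripper is mounted at the origin on the work surface. World frame = base frame: x ahead of the robot, y to its left, z up, the work surface at z = 0. Lengths are in m, angles in rad, forces in N, time in s.
With the tool pointing down it reaches from about 0.425 to 0.925 m from the base axis. Payload 6.8 kg.
Tool frame: the origin (TCP) lies at the very end of the fingers, on their centre line; the grasp point (between the pads) lies bot.grip_depth behind it (bot.grip_depth is the distance from the TCP to the grasp point, in m); z points along the fingers, y is the line along which they close (so a half turn about z gives the same grasp; the last joint's range is limited). The gripper opens to 85 mm and grips with 20 to 120 N. Pads are 22 mm wide; open, the fingers measure 114 mm over their backs; the gripper's body (76 mm by 85 mm) begins 54 mm behind the grasp point. The pads swing forward as they close: fully open they stand 13 mm farther back than shut.
Start: joints at [-1.351, 0.477, 0.022, 1.555, -0.011, 1.109, -0.083], TCP at [0.217, 0.639, 0.231] pointing down, gripper open.
Joint ranges: [-2.96, 2.96], [-0.34, 2.1], [-1.41, 1.46], [0.24, 2.44], [-1.37, 4.51], [0.17, 1.92], [-2.96, 2.96]. Speed limits (rad/s): [2.39, 2.39, 3.14, 3.14, 3.14, 3.14, 3.14].

INTERFACE

Orientations are given as a unit quaternion [w, x, y, z].
In Python, from station import bot gives the robot as it stands.
- The arm moves only by the tool send_rows, never from a script. Its arguments are lists of equal length, an entry for each row: "slide": the shift along the tool's x, y, z in mm, a list of three; "roll": the turn about the tool's z in degrees; "claw": the opening, from 0 (shut) to 1 (fully open). A call has exactly 8 rows; each row is the pose to reach, as a shift and turn from the pose commanded when the call began, along the tool's axes at that moment; what a row does not reach only later rows make up. A row lasts 1/12 s, in which the tool goes at most 41.7 mm and 7.16 degrees, less where a joint would pass 70% of its speed; a pose out of reach is approached as far as the arm can. A call with a gripper value outside its range is refused whole. The fingers move at their own pace and stop on an object; "force" is the grip in N (left out, the last holds). Time passes only in rows, so rows that repeat a pose let the fingers close, or fill a call up. It gives the time, the measured TCP pose, the force, the opening and the grip force at its end, in the units of the state.
- bot.get_obs(): the state, without advancing time (a new reading comes with each control period).
- bot.read_camera(name): name is "scene" or "top"; returns the picture (480x640x3 uint8, red, green, blue); there is no depth.
- bot.camera_model(name): a dict with "camera_matrix" (3x3 intrinsics, pixels), "camera_from_world" (4x4, takes a point from world to camera coordinates). Camera axes: x right, y down, z forward; pixel columns grow to the right and rows downward; lengths in m; the calibration is good to about 2 mm. A picture is of the moment at which its call begins. camera_model takes no time and is no camera call.
- bot.hand_in(): hands the job in; it is judged then, once.
The state is a dict: "t": time; "q": joint angles; "joint_vel": joint speeds; "joint_torque": joint torques, N m; "eef_pos": TCP position; "tool_rot": TCP orientation; "contact_force": force on the tool from outside, world axes, zero at the start; "torque": the same for the moment, N m; "gripper_width": opening from 0.0 (shut) to 1.0 (fully open); "grasp_force": force on a finger pad.
Only numpy, scipy, OpenCV 4.12 (cv2) and the standard library are available. Lean on these libraries where they do the work, as an engineer would, in place of code of your own. Each camera call takes 0.05 s, during which the arm holds its last target. There are 200 camera calls.

## Working session

There is one attempt and no reset: what is moved stays moved. The work goes in short steps, Python scripts to look and compute and a tool call to move; the robot and the scene stay as the last step left them, time stands still between calls to the robot, and variables do not carry over. Pictures are saved under pics/ and viewed, at most 13 in all, crops included, and the job is handed in when it is done.

Besides the shell and the picture viewer there is one more tool, called after "Call:" as name(argument=value, ...), one argument or row to a line, values as JSON. send_rows: Moves the arm, as the interface text tells. Its arguments: {"type":"object","properties":{"slide":{"type":"array","items":{"type":"array","items":{"type":"number"}}},"roll":{"type":"array","items":{"type":"number"}},"claw":{"type":"array","items":{"type":"number"}},"force":{"type":"number"}},"required":["slide","roll","claw"]}

```bash
mkdir -p pics; ls
python3 - <<'E'
from station import bot
import cv2
for n in("scene","top"):
    cv2.imwrite(f"pics/{n}0.png",bot.read_camera(n)[...,::-1])
    m=bot.camera_model(n);print(n,m)
print(bot.get_obs(),bot.grip_depth)
E
```

```text
pics
scene {'camera_matrix': array([[565.95498757,   0.        , 314.14776408],
       [  0.        , 565.95498757, 248.22042905],
       [  0.        ,   0.        ,   1.        ]]), 'camera_from_world': array([[-0.07095652,  0.99744201, -0.00863725,  0.04352654],
       [ 0.77381191,  0.04957964, -0.63147207, -0.31570066],
       [-0.62942855, -0.05149066, -0.77535051,  1.90609871],
       [ 0.        ,  0.        ,  0.        ,  1.        ]])}
top {'camera_matrix': array([[575.44246615,   0.        , 307.38204351],
       [  0.        , 575.44246615, 234.84332655],
       [  0.        ,   0.        ,   1.        ]]), 'camera_from_world': array([[-2.02263590e-02, -9.99779219e-01, -5.69284669e-03,
        -7.22652026e-04],
       [-9.97531452e-01,  2.05632030e-02, -6.71428097e-02,
         5.27319821e-01],
       [ 6.72450490e-02,  4.32073905e-03, -9.97727134e-01,
         1.50194445e+00],
       [ 0.00000000e+00,  0.00000000e+00,  0.00000000e+00,
         1.00000000e+00]])}
{'t': 0.1, 'q': array([-1.3510907 ,  0.47773946,  0.02232207,  1.55633844, -0.01149159,
        1.10930899, -0.08307718]), 'joint_vel': array([ 0.00232043, -0.00190045,  0.00067519, -0.0029468 , -0.0003757 ,
        0.0001074 ,  0.00202173]), 'joint_torque': array([ 4.02025500e-03, -5.97756529e+01,  1.61346808e+00, -2.81952631e+01,
        1.28492620e-02,  5.06685217e-03,  2.19750984e-05]), 'eef_pos': array([0.21715636, 0.63855296, 0.23041375]), 'tool_rot': array([-7.64395798e-05,  1.63137811e-01,  9.86602940e-01, -8.29640600e-04]), 'contact_force': array([-0.60957446,  0.14172021,  0.13906628]), 'torque': array([ 0.01002973, -0.03231617, -0.0204784 ]), 'grasp_force': 0.0, 'gripper_width': 1.0013375662811752} 0.0187
```

View pics/scene0.png

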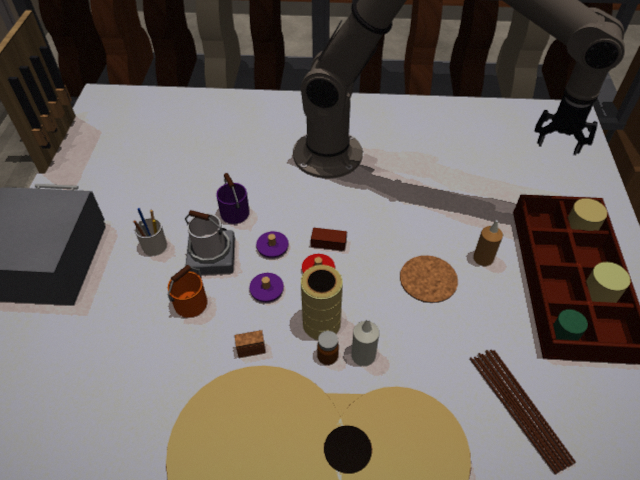

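View pics/top0.png

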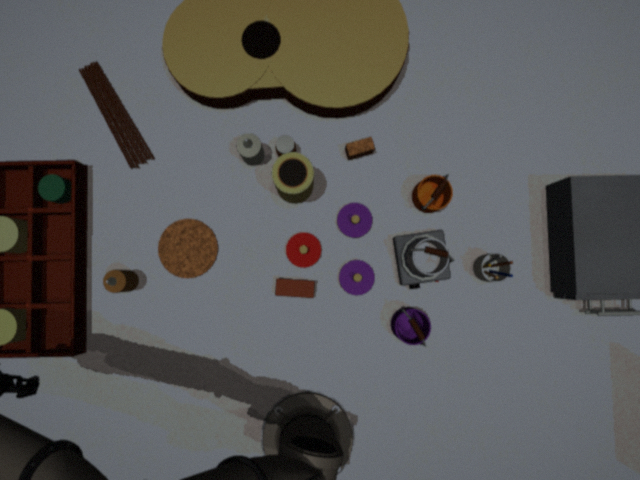

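The scene view shows the bare pot on the warmer at about (208,235), the mat at (429,278), and the red lid at (318,266), partly hidden by the tape. In the top view they are at (425,256), (188,248) and (304,250). Next I'll zoom in on the pot and bail.

```bash
cat > h.py <<'E'
import numpy as np,cv2
from station import bot
from scipy.spatial.transform import Rotation as R
def ray(n,uv):
    m=bot.camera_model(n);T=np.array(m["camera_from_world"])
    d=np.linalg.inv(m["camera_matrix"])@np.array([uv[0],uv[1],1.]);Rm=T[:3,:3]
    return -Rm.T@T[:3,3],Rm.T@d
def plane(n,uv,z):
    o,d=ray(n,uv);return (o+d*(z-o[2])/d[2]).round(4)
def two(a,b):  # (scene uv),(top uv)
    (o1,d1),(o2,d2)=ray("scene",a),ray("top",b)
    s=np.linalg.lstsq(np.c_[d1,-d2],o2-o1,rcond=None)[0]
    p,q=o1+s[0]*d1,o2+s[1]*d2;return ((p+q)/2).round(4),np.linalg.norm(p-q).round(4)
def proj(n,p):
    m=bot.camera_model(n);c=m["camera_from_world"]@np.r_[p,1];u=m["camera_matrix"]@c[:3];return u[:2]/u[2]
def rot():
    w=bot.get_obs()["tool_rot"];return R.from_quat(np.r_[w[1:],w[0]]).as_matrix()
def delta(target,tool_y=None):
    """mm shift in tool axes to TCP target; roll deg to bring tool y on given world xy dir (mod 180)"""
    o=bot.get_obs();M=rot();s=M.T@(np.array(target)-o["eef_pos"])*1000
    r=None
    if tool_y is not None:
        v=M.T@np.r_[tool_y,0];r=np.degrees(np.arctan2(-v[0],v[1]));r=(r+90)%180-90
    return s.round(1),r
def blob(img,lo,hi,box):
    h=cv2.cvtColor(img,cv2.COLOR_RGB2HSV);m=cv2.inRange(h,lo,hi);k=np.zeros_like(m);x0,y0,x1,y1=box;k[y0:y1,x0:x1]=m[y0:y1,x0:x1]
    c=max(cv2.findContours(k,cv2.RETR_EXTERNAL,cv2.CHAIN_APPROX_NONE)[0],key=cv2.contourArea)
    return cv2.contourArea(c),cv2.fitEllipse(c)
E
python3 - <<'E'
import cv2,numpy as np
from h import *
s=cv2.imread("pics/scene0.png");t=cv2.imread("pics/top0.png")
a=cv2.resize(s[190:290,170:270],(400,400),interpolation=cv2.INTER_CUBIC);b=cv2.resize(t[210:310,375:475],(400,400),interpolation=cv2.INTER_CUBIC)
cv2.imwrite("pics/c0.png",np.clip(np.hstack([a,b])*1.4,0,255).astype(np.uint8))
T=t[...,::-1].copy()
print("lid",e:=blob(T,(0,150,80),(8,255,255),(270,220,340,272)),plane("top",e[1][0],.018))
print("mat",e:=blob(T,(5,80,60),(20,255,255),(150,210,230,290)),plane("top",e[1][0],.006))
for n,uv,z in[("tape",(294,173),.192),("bw",(249,144),.1),("jar",(285,146),.085),("bota",(115,280),.1),("neck",(296,288),.04),("purplelid1",(354,220),.018),("plid2",(357,278),.018),("cup",(490,267),.1),("warmer c",(423,258),.045),("ppot",(411,326),.09),("opot",(432,194),.09)]:print(n,plane("top",uv,z))
print(rot())
E
```

```text
lid (875.0, ((303.1835021972656, 249.48719787597656), (33.205291748046875, 33.6295051574707), 89.53250885009766)) [4.887e-01 4.000e-04 1.800e-02]
mat (2657.5, ((187.56027221679688, 248.0703887939453), (57.75135040283203, 58.64842224121094), 52.02019119262695)) [0.4993 0.308  0.006 ]
tape [0.662  0.0163 0.192 ]
bw [0.7546 0.1309 0.1   ]
jar [0.7509 0.0407 0.085 ]
bota [0.4189 0.4692 0.1   ]
neck [0.3885 0.0206 0.04  ]
purplelid1 [ 0.564  -0.1355  0.018 ]
plid2 [ 0.4109 -0.1395  0.018 ]
cup [ 0.4323 -0.4637  0.1   ]
warmer c [ 0.4593 -0.309   0.045 ]
ppot [ 0.2899 -0.2647  0.09  ]
opot [ 0.6191 -0.3284  0.09  ]
[[-9.46772097e-01  3.21904362e-01 -4.21522532e-04]
 [ 3.21904615e-01  9.46770732e-01 -1.61211134e-03]
 [-1.19860475e-04 -1.66199208e-03 -9.99998612e-01]]
```

View pics/c0.png

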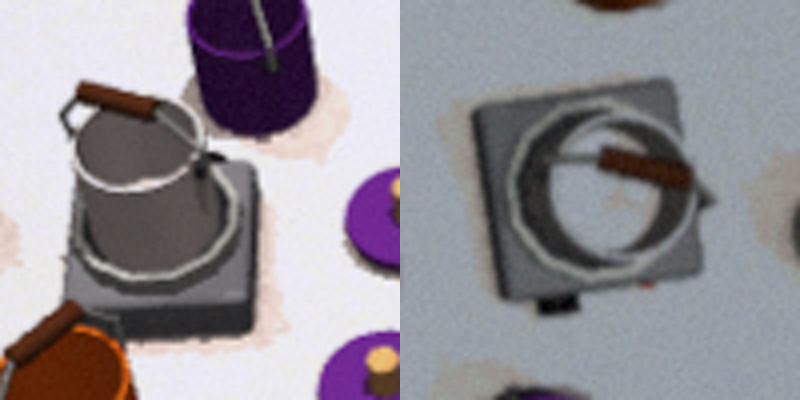

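Run:
```python
from h import *
f=lambda u,v:(170+u/4,190+v/4); g=lambda u,v:(375+(u-400)/4,210+v/4)
print("grip",two(f(118,101),g(645,168)))
print("gripends",two(f(80,95),g(690,178)),two(f(157,107),g(600,157)))
for z in(.14,):print("rim top",plane("top",g(622,187),z),"scene",plane("scene",f(139,142),z))
print("pivots",plane("top",g(710,203),.128),plane("top",g(545,157),.128),"sc",plane("scene",f(203,165),.128))
for p in[(472,105),(668,80),(703,270),(502,298)]:print(plane("top",g(*p),.045))
print("collar", plane("top",g(600,187),.062))
# automatic masks
for n,fn in(("scene","pics/scene0.png"),("top","pics/top0.png")):
    im=cv2.imread(fn)[...,::-1].copy();h=cv2.cvtColor(im,cv2.COLOR_RGB2HSV)
    b={"scene":(185,205,213,220),"top":(415,240,452,262)}[n]
    try:print(n,blob(im,(0,90,20),(20,255,140),b))
    except Exception as e:print(e)
```

```text
grip (array([ 0.4691, -0.3111,  0.1874]), np.float64(0.003))
gripends (array([ 0.4629, -0.338 ,  0.1846]), np.float64(0.0027)) (array([ 0.4759, -0.2839,  0.1909]), np.float64(0.0039))
rim top [ 0.4597 -0.3087  0.14  ] scene [ 0.4628 -0.3044  0.14  ]
pivots [ 0.4492 -0.3644  0.128 ] [ 0.4793 -0.2649  0.128 ] sc [ 0.4701 -0.2613  0.128 ]
[ 0.5171 -0.2333  0.045 ]
[ 0.5307 -0.3606  0.045 ]
[ 0.4076 -0.3787  0.045 ]
[ 0.3922 -0.2488  0.045 ]
collar [ 0.4619 -0.3109  0.062 ]
scene (78.5, ((199.91690063476562, 214.98440551757812), (4.90041971206665, 25.02819061279297), 104.27244567871094))
top (99.0, ((437.6246643066406, 251.9481201171875), (5.698605060577393, 25.505674362182617), 103.76839447021484))
```

Run:
```python
from h import *
g=two((199.9,215.0),(437.6,251.95))[0];print(g,two((199.9,215.0),(437.6,251.95)))
for n,c,a in(("top",(437.6,251.95),13.77),("scene",(199.9,215),14.27)):
    a=np.radians(a);v=np.array([np.cos(a),np.sin(a)])*10
    p,q=plane(n,np.array(c)+v,.187),plane(n,np.array(c)-v,.187);d=q-p;print(n,d/np.linalg.norm(d),np.degrees(np.arctan2(d[0],d[1])))
print(delta([.48,.32,.265],(.97,-.24)))
```

```text
[ 0.4689 -0.312   0.1884] (array([ 0.4689, -0.312 ,  0.1884]), np.float64(0.007))
top [0.26020483 0.96555344 0.        ] 15.082216083400054
scene [-0.2513333 -0.9679006  0.       ] -165.4435756799257
(array([-351.4, -217. ,  -34.2]), np.float64(85.1190244031146))
```

Call:
send_rows(
  slide=[
    [-20,-12,-2],
    [-55,-33,-6],
    [-93,-56,-12],
    [-131,-79,-18],
    [-169,-102,-24],
    [-207,-126,-28],
    [-240,-146,-30],
    [-265,-162,-30],
  ],
  roll=[0,0,0,0,0,0,0,0],
  claw=[1,1,1,1,1,1,1,1],
)

```text
t: 0.77
eef_pos: [0.4174, 0.3983, 0.2617]
tool_rot: [0.0, 0.163, 0.987, 0.0]
contact_force: [1.4, 0.1, 0.7]
gripper_width: 1.001
grasp_force: 0.0
```

Call:
send_rows(
  slide=[
    [-11,-17,0],
    [-31,-48,0],
    [-51,-78,0],
    [-71,-109,0],
    [-91,-140,0],
    [-111,-170,0],
    [-128,-197,0],
    [-140,-215,0],
  ],
  roll=[4,10,16,22,28,34,40,43],
  claw=[1,1,1,1,1,1,1,1],
)

```text
t: 1.43
eef_pos: [0.4796, 0.148, 0.2612]
tool_rot: [0.0, 0.517, 0.856, -0.0]
contact_force: [0.5, 0.4, -0.2]
gripper_width: 0.997
grasp_force: 0.0
```

Run:
```python
from h import *
print(bot.get_obs()["eef_pos"],delta([.475,-.08,.262],(.967,-.256)),delta([.469,-.311,.262]))
```

```text
[0.47960349 0.14803653 0.26119241] (array([-199.7, -110.3,   -0.6]), np.float64(42.57809903947995)) (array([-401.3, -223.1,   -0.5]), None)
```

Call:
send_rows(
  slide=[
    [-14,-8,0],
    [-42,-23,0],
    [-76,-42,0],
    [-111,-62,0],
    [-146,-81,0],
    [-181,-101,0],
    [-216,-120,0],
    [-240,-133,0],
  ],
  roll=[4,10,16,22,28,34,40,42.6],
  claw=[1,1,1,1,1,1,1,1],
)

```text
t: 2.1
eef_pos: [0.4751, -0.126, 0.2615]
tool_rot: [0.0, 0.792, 0.61, 0.0]
contact_force: [0.1, 0.5, 0.1]
gripper_width: 0.998
grasp_force: 0.0
```

Run:
```python
from h import *
print(bot.get_obs()["eef_pos"],delta([.469,-.311,.262],(.967,-.256)))
```

```text
[ 0.47505106 -0.12601549  0.261489  ] (array([-180.4,   41.3,   -0.4]), np.float64(0.06301562788765125))
```

Call:
send_rows(
  slide=[
    [-20,5,0],
    [-50,11,0],
    [-85,20,0],
    [-118,27,0],
    [-148,34,0],
    [-170,39,0],
    [-180.4,41.3,0],
    [-180.4,41.3,0],
  ],
  roll=[0,0,0,0,0,0,0,0],
  claw=[1,1,1,1,1,1,1,1],
)

```text
t: 2.77
eef_pos: [0.4703, -0.3097, 0.2611]
tool_rot: [0.0, 0.791, 0.612, -0.001]
contact_force: [-0.5, -0.2, 0.3]
gripper_width: 1.002
grasp_force: 0.0
```

Call:
send_rows(
  slide=[
    [0,0,8],
    [0,0,22],
    [0,0,38],
    [0,0,54],
    [0,0,70],
    [0,0,84],
    [0,0,92],
    [0,0,92],
  ],
  roll=[0,0,0,0,0,0,0,0],
  claw=[1,1,1,1,1,1,1,1],
)

```text
t: 3.43
eef_pos: [0.4704, -0.3048, 0.1672]
tool_rot: [-0.002, 0.789, 0.614, -0.001]
contact_force: [0.2, 0.2, 0.2]
gripper_width: 0.999
grasp_force: 0.0
```

Run:
```python
from h import *
print(bot.get_obs()["eef_pos"],bot.get_obs()["contact_force"])
s=bot.read_camera("scene")[...,::-1];t=bot.read_camera("top")[...,::-1]
a=cv2.resize(s[170:270,150:250],(400,400),interpolation=cv2.INTER_CUBIC);b=cv2.resize(t[210:310,375:475],(400,400),interpolation=cv2.INTER_CUBIC)
cv2.imwrite("pics/c1.png",np.hstack([a,b]))
```

```text
[ 0.47040603 -0.30476404  0.16717239] [0.20105812 0.18641471 0.2308207 ]
```

View pics/c1.png

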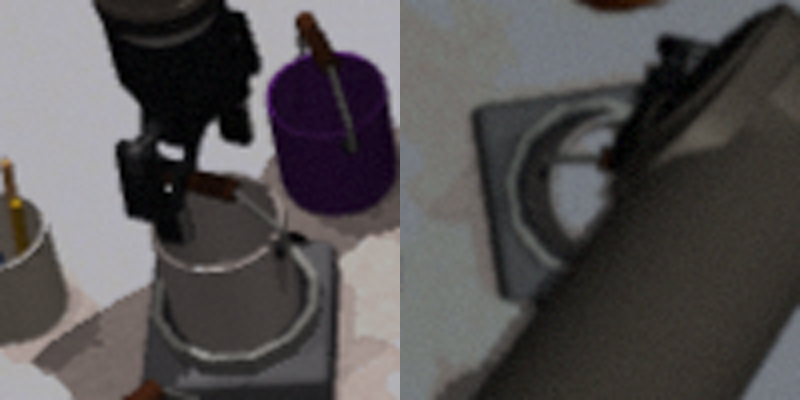

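Run:
```python
from h import *
o=bot.get_obs();print(o["q"],o["eef_pos"])
n=np.array([.967,-.256,0]);c=o["eef_pos"]+[0,0,.0187+.0]
for p in(c,c+n*.05,c+n*.05+[0,0,-.006],c-n*.05):print(((proj("scene",p)-[150,170])*4).round(),((proj("top",p)-[375,210])*4+[400,0]).round())
```

```text
[-0.04883854  0.4246724   0.66588431  1.92353574 -0.3303455   0.90406615
  0.53203154] [ 0.4712347  -0.30653618  0.16931096]
[202. 183.] [635. 165.]
[167. 238.] [654.  82.]
[169. 244.] [651.  83.]
[235. 130.] [616. 248.]
```

Call:
send_rows(
  slide=[
    [-2,0,0],
    [-2,0,0],
    [-2,0,0],
    [-2,0,0],
    [-2,0,0],
    [-2,0,0],
    [-2,0,0],
    [-2,0,0],
  ],
  roll=[0,0,0,0,0,0,0,0],
  claw=[0.8,0.6,0.4,0.2,0,0,0,0],
  force=60,
)

```text
t: 4.2
eef_pos: [0.4706, -0.3097, 0.1696]
tool_rot: [0.0, 0.79, 0.613, 0.0]
contact_force: [0.3, 0.3, 3.7]
gripper_width: 0.17
grasp_force: 58.4
```

Call:
send_rows(
  slide=[
    [0,0,0],
    [0,0,0],
    [0,0,-1],
    [0,0,-2],
    [0,0,-4],
    [0,0,-6],
    [0,0,-8],
    [0,0,-10],
  ],
  roll=[0,0,0,0,0,0,0,0],
  claw=[0,0,0,0,0,0,0,0],
)

```text
t: 4.87
eef_pos: [0.4702, -0.3095, 0.1793]
tool_rot: [-0.0, 0.79, 0.613, -0.0]
contact_force: [-0.3, 0.5, -4.0]
gripper_width: 0.166
grasp_force: 58.4
```

Call:
send_rows(
  slide=[
    [0,0,-3],
    [0,0,-9],
    [0,0,-18],
    [0,0,-29],
    [0,0,-41],
    [0,0,-51],
    [0,0,-57],
    [0,0,-60],
  ],
  roll=[0,0,0,0,0,0,0,0],
  claw=[0,0,0,0,0,0,0,0],
)

```text
t: 5.53
eef_pos: [0.4709, -0.3099, 0.2409]
tool_rot: [0.001, 0.79, 0.613, 0.001]
contact_force: [0.4, -0.5, -4.0]
gripper_width: 0.162
grasp_force: 58.5
```

Run:
```python
from h import *
print(bot.get_obs()["eef_pos"],bot.get_obs()["contact_force"])
print(delta([.49,-.08,.24]),delta([.50,.15,.24]),delta([.499,.308,.24]))
s=bot.read_camera("scene")[...,::-1]
a=cv2.resize(s[150:270,150:270],(480,480),interpolation=cv2.INTER_CUBIC)
cv2.imwrite("pics/c2.png",a)
```

```text
[ 0.4708925  -0.30990312  0.24086699] [ 0.35687887 -0.49253896 -3.99481993]
(array([227.4, -38.6,   0.8]), None) (array([452.7, -86. ,   0.6]), None) (array([ 6.055e+02, -1.262e+02,  5.000e-01]), None)
```

View pics/c2.png

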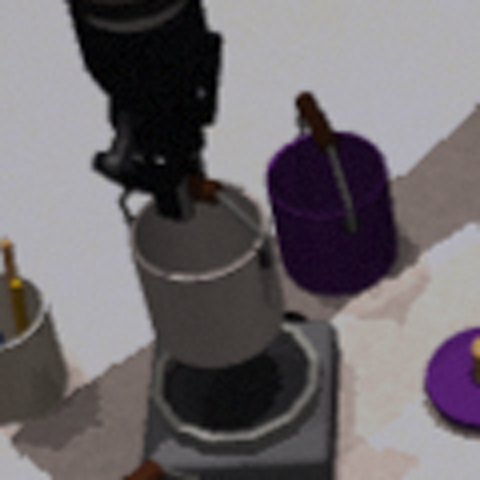

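Call:
send_rows(
  slide=[
    [3,-0.6,0],
    [10,-2,0],
    [20.5,-4.3,0],
    [35,-7.3,0],
    [53,-11,0],
    [73,-15.3,0],
    [96,-20,0],
    [119.5,-25,0],
  ],
  roll=[0,0,0,0,0,0,0,0],
  claw=[0,0,0,0,0,0,0,0],
)

```text
t: 6.25
eef_pos: [0.4753, -0.1856, 0.2388]
tool_rot: [-0.0, 0.79, 0.613, -0.0]
contact_force: [1.3, 0.3, -4.9]
gripper_width: 0.167
grasp_force: 58.5
```

Call:
send_rows(
  slide=[
    [24.5,-5.1,0],
    [49,-10.2,0],
    [73.5,-15.3,0],
    [98,-20.4,0],
    [122.5,-25.5,0],
    [147,-30.6,0],
    [171.5,-35.7,0],
    [196,-40.8,0],
  ],
  roll=[0,0,0,0,0,0,0,0],
  claw=[0,0,0,0,0,0,0,0],
)

```text
t: 6.92
eef_pos: [0.484, 0.0146, 0.2389]
tool_rot: [-0.0, 0.79, 0.613, -0.0]
contact_force: [1.1, -0.3, -4.4]
gripper_width: 0.168
grasp_force: 58.5
```

Call:
send_rows(
  slide=[
    [24.5,-5.1,0],
    [49,-10.2,0],
    [73.5,-15.3,0],
    [98,-20.4,0],
    [122.5,-25.5,0],
    [147,-30.6,0],
    [171.5,-35.7,0],
    [196,-40.8,0],
  ],
  roll=[0,0,0,0,0,0,0,0],
  claw=[0,0,0,0,0,0,0,0],
)

```text
t: 7.58
eef_pos: [0.4928, 0.2143, 0.2387]
tool_rot: [-0.0, 0.79, 0.613, -0.001]
contact_force: [0.0, -0.3, -3.7]
gripper_width: 0.166
grasp_force: 58.5
```

Call:
send_rows(
  slide=[
    [22,-4.7,0],
    [41,-8.8,0],
    [57,-12.2,0],
    [70,-15,0],
    [80,-17,0],
    [87,-18.5,0],
    [90,-19,0],
    [90,-19,0],
  ],
  roll=[0,0,0,0,0,0,0,0],
  claw=[0,0,0,0,0,0,0,0],
)

```text
t: 8.25
eef_pos: [0.4981, 0.3044, 0.2392]
tool_rot: [0.0, 0.79, 0.613, -0.0]
contact_force: [0.1, 0.7, -3.7]
gripper_width: 0.165
grasp_force: 58.5
```

Run:
```python
from h import *
print(bot.get_obs())
s=bot.read_camera("scene")[...,::-1];t=bot.read_camera("top")[...,::-1]
cv2.imwrite("pics/s3.png",s);cv2.imwrite("pics/t3.png",t)
a=cv2.resize(s[170:320,360:510],(400,400),interpolation=cv2.INTER_CUBIC);b=cv2.resize(t[180:310,110:240],(400,400),interpolation=cv2.INTER_CUBIC)
cv2.imwrite("pics/c3.png",np.hstack([a,b]))
```

```text
{'t': 8.25, 'q': array([-0.99034132,  0.33514852,  0.42539869,  1.79387042, -0.15730429,
        1.04611704, -0.75775658]), 'joint_vel': array([ 0.01189941, -0.01003729,  0.01305776,  0.01543649,  0.00543833,
        0.00071062,  0.00622069]), 'joint_torque': array([-2.03270819e-01, -4.73165488e+01,  5.21241412e+00, -2.85318500e+01,
        3.80458820e-03,  5.35235263e-02, -6.75230403e-02]), 'eef_pos': array([0.49813503, 0.30440669, 0.23919937]), 'tool_rot': array([ 6.93679491e-05,  7.90060152e-01,  6.13029315e-01, -1.01945903e-04]), 'contact_force': array([ 0.07271779,  0.68522836, -3.67717342]), 'torque': array([ 0.0484478 , -0.0433497 ,  0.01724431]), 'grasp_force': 58.52589547634125, 'gripper_width': 0.1654700782533269}
```

View pics/c3.png

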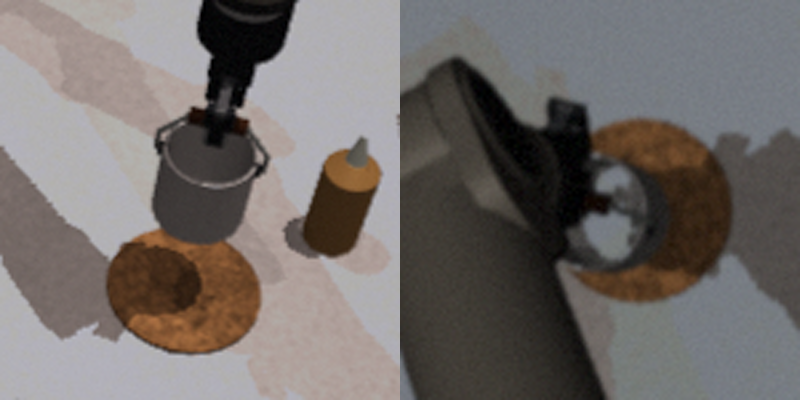

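The pot hangs upright above the mat. Its rim is at about (439,227) in the scene view and (178,249) in the top view.

Run:
```python
from h import *
print("rim",plane("scene",(438.7,227.4),.21),plane("top",(177.6,248.9),.21),two((438.7,227.4),(177.6,248.9)))
T=cv2.imread("pics/t3.png")[...,::-1].copy();S=cv2.imread("pics/s3.png")[...,::-1].copy()
s0=cv2.imread("pics/scene0.png")[...,::-1].copy()
e=blob(s0,(5,80,60),(20,255,255),(395,250,465,305));print("mat scene",e,plane("scene",e[1][0],.006))
```

```text
rim [0.4924 0.306  0.21  ] [0.4879 0.2874 0.21  ] (array([0.4883, 0.2982, 0.2033]), np.float64(0.018))
mat scene (2037.0, ((428.4006042480469, 278.5223388671875), (44.971290588378906, 57.71513748168945), 103.46074676513672)) [0.5016 0.3098 0.006 ]
```

Call:
send_rows(
  slide=[
    [1,1,2],
    [2,3,7],
    [4,5,15],
    [5,7,25],
    [5,7,36],
    [5,7,46],
    [5,7,53],
    [5,7,56],
  ],
  roll=[0,0,0,0,0,0,0,0],
  claw=[0,0,0,0,0,0,0,0],
)

```text
t: 9.02
eef_pos: [0.5052, 0.3068, 0.1813]
tool_rot: [0.0, 0.79, 0.613, -0.001]
contact_force: [-0.8, 0.2, -3.6]
gripper_width: 0.168
grasp_force: 58.5
```

Call:
send_rows(
  slide=[
    [0,0,6],
    [0,0,14],
    [0,0,23],
    [0,0,32],
    [0,0,39],
    [0,0,44],
    [0,0,48],
    [0,0,50],
  ],
  roll=[0,0,0,0,0,0,0,0],
  claw=[0,0,0,0,0,0,0,0],
)

```text
t: 9.68
eef_pos: [0.506, 0.3073, 0.1326]
tool_rot: [0.0, 0.79, 0.613, -0.0]
contact_force: [0.2, 0.3, -4.2]
gripper_width: 0.165
grasp_force: 58.6
```

Call:
send_rows(
  slide=[
    [0,0,1],
    [0,0,2],
    [0,0,3],
    [0,0,4],
    [0,0,5],
    [0,0,6],
    [0,0,7],
    [0,0,7],
  ],
  roll=[0,0,0,0,0,0,0,0],
  claw=[0,0,0,0,0,0,0,0],
)

```text
t: 10.35
eef_pos: [0.506, 0.3074, 0.1261]
tool_rot: [-0.0, 0.79, 0.613, -0.0]
contact_force: [0.7, 0.4, -3.5]
gripper_width: 0.168
grasp_force: 58.6
```

Call:
send_rows(
  slide=[
    [0,0,0.4],
    [0,0,0.8],
    [0,0,1.2],
    [0,0,1.6],
    [0,0,2],
    [0,0,2],
    [0,0,2],
    [0,0,2],
  ],
  roll=[0,0,0,0,0,0,0,0],
  claw=[0,0,0,0,0,0,0,0],
)

```text
t: 11.02
eef_pos: [0.5068, 0.3074, 0.1255]
tool_rot: [-0.0, 0.79, 0.613, 0.001]
contact_force: [-2.7, -2.3, 7.2]
gripper_width: 0.162
grasp_force: 59.7
```

Call:
send_rows(
  slide=[
    [0,0,-0.5],
    [0,0,-1],
    [0,0,-1],
    [0,0,-1],
    [0,0,-1],
    [0,0,-1],
    [0,0,-1],
    [0,0,-1],
  ],
  roll=[0,0,0,0,0,0,0,0],
  claw=[0,0,0.25,0.3,0.35,0.4,0.5,0.6],
)

```text
t: 11.68
eef_pos: [0.5061, 0.3075, 0.1253]
tool_rot: [0.0, 0.79, 0.613, 0.0]
contact_force: [0.7, 1.1, 0.1]
gripper_width: 0.597
grasp_force: 0.0
```

Call:
send_rows(
  slide=[
    [0,0,-2],
    [0,0,-6],
    [0,0,-14],
    [0,0,-26],
    [0,0,-40],
    [0,0,-54],
    [0,0,-66],
    [0,0,-70],
  ],
  roll=[0,0,0,0,0,0,0,0],
  claw=[0.7,0.8,0.8,0.8,0.8,0.8,0.8,0.8],
)

```text
t: 12.35
eef_pos: [0.5073, 0.308, 0.1983]
tool_rot: [-0.0, 0.79, 0.613, 0.002]
contact_force: [0.6, -0.1, -0.1]
gripper_width: 0.801
grasp_force: 0.0
```

Call:
send_rows(
  slide=[
    [-20,-2,0],
    [-45,-4,0],
    [-75,-6,0],
    [-105,-8,0],
    [-130,-10,0],
    [-145,-12,0],
    [-150,-12,0],
    [-150,-12,0],
  ],
  roll=[0,0,0,0,0,0,0,0],
  claw=[0.6,0.4,0.2,0,0,0,0,0],
)

```text
t: 13.02
eef_pos: [0.4573, 0.1646, 0.1956]
tool_rot: [-0.0, 0.79, 0.613, 0.0]
contact_force: [-0.4, 0.2, 0.3]
gripper_width: 0.004
grasp_force: 0.0
```

Run:
```python
from h import *
print(bot.get_obs()["eef_pos"])
s=bot.read_camera("scene")[...,::-1];t=bot.read_camera("top")[...,::-1]
cv2.imwrite("pics/s4.png",s);cv2.imwrite("pics/t4.png",t)
a=cv2.resize(s[210:310,380:480],(400,400),interpolation=cv2.INTER_CUBIC);b=cv2.resize(t[200:300,130:230],(400,400),interpolation=cv2.INTER_CUBIC)
cv2.imwrite("pics/c4.png",np.hstack([a,b]))
```

```text
[0.45729146 0.16464444 0.19564648]
```

View pics/c4.png

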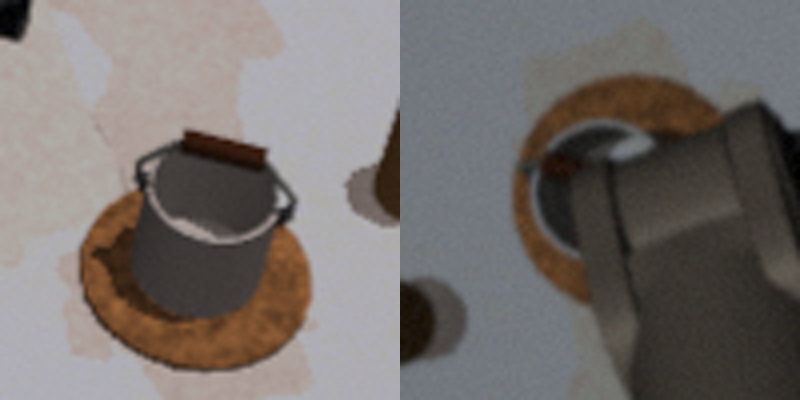

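Run:
```python
from h import *
f=lambda u,v:(380+u/4,210+v/4)
a,b=plane("scene",f(141,178),.084),plane("scene",f(290,210),.084);print("pivots",a,b,(a+b)/2,np.linalg.norm(a-b))
for z in(.14,.144):print("bar",plane("scene",f(185,138),z),plane("scene",f(267,158),z),plane("scene",f(226,148),z))
g=lambda u,v:(130+(u-400)/4,200+v/4)
print("top pivot",plane("top",g(525,167),.084))
print("rim scene fit",plane("scene",f(214,190),.096))
# rim left/top extents in top view: left 528, top 118 px
print(plane("top",g(530,190),.096),plane("top",g(600,119),.096))
```

```text
pivots [0.4814 0.2643 0.084 ] [0.5024 0.3619 0.084 ] [0.4919 0.3131 0.084 ] 0.09983366165777956
bar [0.4914 0.2852 0.14  ] [0.5049 0.337  0.14  ] [0.4982 0.3112 0.14  ]
bar [0.4948 0.2844 0.144 ] [0.5082 0.3361 0.144 ] [0.5015 0.3103 0.144 ]
top pivot [0.5128 0.3578 0.084 ]
rim scene fit [0.4983 0.3102 0.096 ]
[0.4976 0.3516 0.096 ] [0.5413 0.3075 0.096 ]
```

Call:
send_rows(
  slide=[
    [18,-2,0],
    [45,-6,0],
    [80,-10,0],
    [112,-14,0],
    [138,-17,0],
    [150,-18,0],
    [150.6,-18,0],
    [150.6,-18,0],
  ],
  roll=[0,0,0,0,0,0,0,0],
  claw=[0,0,0,0,0,0,0,0],
)

```text
t: 13.78
eef_pos: [0.4771, 0.3158, 0.1948]
tool_rot: [0.0, 0.79, 0.614, -0.001]
contact_force: [0.3, -0.6, 0.1]
gripper_width: 0.004
grasp_force: 0.0
```

Call:
send_rows(
  slide=[
    [0,0,6],
    [0,0,18],
    [0,0,32],
    [0,0,46],
    [0,0,58],
    [0,0,66],
    [0,0,70],
    [0,0,70],
  ],
  roll=[0,0,0,0,0,0,0,0],
  claw=[0,0,0,0,0,0,0,0],
)

```text
t: 14.45
eef_pos: [0.4768, 0.3146, 0.1243]
tool_rot: [0.0, 0.79, 0.613, -0.001]
contact_force: [-0.3, 0.5, 0.7]
gripper_width: -0.004
grasp_force: 0.0
```

Call:
send_rows(
  slide=[
    [0,3,0],
    [0,7,0],
    [0,11,0],
    [0,15,0],
    [0,19,0],
    [0,23,1],
    [0,27,2],
    [0,30,3],
  ],
  roll=[0,0,0,0,0,0,0,0],
  claw=[0,0,0,0,0,0,0,0],
)

```text
t: 15.12
eef_pos: [0.5069, 0.3078, 0.1223]
tool_rot: [0.0, 0.79, 0.613, 0.0]
contact_force: [0.3, -0.3, -0.4]
gripper_width: 0.002
grasp_force: 0.1
```

Call:
send_rows(
  slide=[
    [0,3,2],
    [0,6,4],
    [0,9,7],
    [0,12,10],
    [0,15,13],
    [0,18,15],
    [0,21,18],
    [0,24,19],
  ],
  roll=[0,0,0,0,0,0,0,0],
  claw=[0,0,0,0,0,0,0,0],
)

```text
t: 15.78
eef_pos: [0.5291, 0.3019, 0.1025]
tool_rot: [-0.0, 0.79, 0.613, -0.001]
contact_force: [-1.1, 0.6, -0.4]
gripper_width: 0.0
grasp_force: 0.7
```

Run:
```python
from h import *
print(bot.get_obs()["eef_pos"],bot.get_obs()["contact_force"])
s=bot.read_camera("scene")[...,::-1];t=bot.read_camera("top")[...,::-1]
a=cv2.resize(s[210:310,380:480],(400,400),interpolation=cv2.INTER_CUBIC);b=cv2.resize(t[200:300,130:230],(400,400),interpolation=cv2.INTER_CUBIC)
cv2.imwrite("pics/c5.png",np.hstack([a,b]))
```

```text
[0.52909889 0.30189092 0.10252198] [-1.05960494  0.61911277 -0.3801741 ]
```

View pics/c5.png

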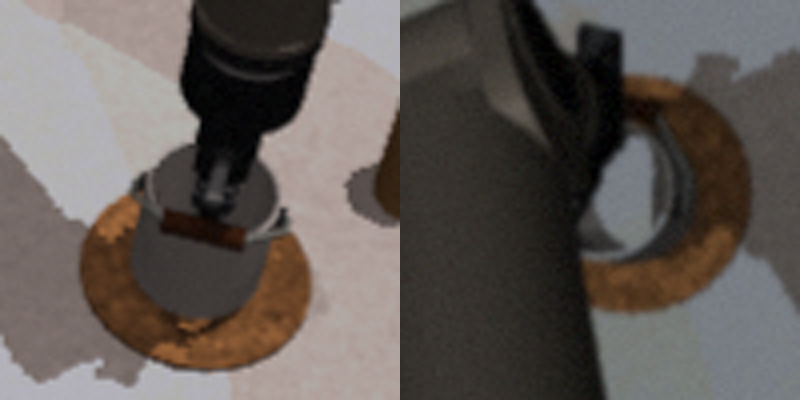

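Call:
send_rows(
  slide=[
    [0,-2,-6],
    [0,-2,-18],
    [0,-2,-28],
    [0,6,-32],
    [0,16,-32],
    [0,24,-32],
    [0,27,-32],
    [0,27,-32],
  ],
  roll=[0,0,0,0,0,0,0,0],
  claw=[0,0,0,0,0,0,0,0],
)

```text
t: 16.55
eef_pos: [0.5569, 0.2942, 0.1349]
tool_rot: [0.0, 0.791, 0.612, -0.0]
contact_force: [0.5, 0.2, 0.2]
gripper_width: 0.001
grasp_force: 0.0
```

Call:
send_rows(
  slide=[
    [0,0,5],
    [0,0,10],
    [0,0,15],
    [0,0,20],
    [0,1,25],
    [0,2,29],
    [0,3,33],
    [0,3,36],
  ],
  roll=[0,0,0,0,0,0,0,0],
  claw=[0,0,0,0,0,0,0,0],
)

```text
t: 17.22
eef_pos: [0.5587, 0.2944, 0.0987]
tool_rot: [0.0, 0.79, 0.613, -0.0]
contact_force: [-0.0, -0.8, 0.9]
gripper_width: 0.003
grasp_force: 0.1
```

Call:
send_rows(
  slide=[
    [0,0,-4],
    [0,0,-15],
    [0,0,-32],
    [0,0,-52],
    [0,0,-70],
    [0,0,-84],
    [0,0,-90],
    [0,0,-90],
  ],
  roll=[0,0,0,0,0,0,0,0],
  claw=[0,0,0,0,0,0,0,0],
)

```text
t: 17.88
eef_pos: [0.5598, 0.2951, 0.192]
tool_rot: [0.0, 0.79, 0.613, 0.002]
contact_force: [0.3, 0.7, 0.8]
gripper_width: -0.002
grasp_force: 0.0
```

Run:
```python
from h import *
print(bot.get_obs()["eef_pos"],bot.get_obs()["q"][6])
s=bot.read_camera("scene")[...,::-1];cv2.imwrite("pics/s6.png",s)
S=s[...,::-1].copy()
e=blob(S,(0,150,80),(8,255,255),(295,245,345,272));print(e)
T=cv2.imread("pics/top0.png")[...,::-1].copy()
# knob top: tan blob inside red lid
for n,im,b in(("top",T,(292,238,316,262)),("scene",S,(308,250,330,268))):
    try:
        k=blob(im,(10,60,90),(25,200,255),b);print(n,"knob",k,plane(n,k[1][0],.048))
    except Exception as x:print(n,x)
print(delta([.487,.0,.17],(.967,-.256)))
```

```text
[0.55976012 0.29512556 0.19197808] -0.651170668543497
(236.0, ((316.92303466796875, 262.7762145996094), (16.683589935302734, 31.45269012451172), 85.16417694091797))
top knob (39.0, ((302.98101806640625, 248.92108154296875), (6.368401527404785, 8.066699028015137), 2.9387621879577637)) [0.4889 0.0005 0.048 ]
scene knob (32.5, ((319.92303466796875, 265.8912353515625), (3.053877115249634, 18.23940086364746), 89.85953521728516)) [0.509  0.0088 0.048 ]
(array([-303.5,    3.5,   19.9]), np.float64(0.44797356041503633))
```

Call:
send_rows(
  slide=[
    [-18,0,0],
    [-50,0,0],
    [-90,1,0],
    [-130,1,0],
    [-170,2,0],
    [-210,2,0],
    [-250,3,0],
    [-280,3,0],
  ],
  roll=[0,0,0,0,0,0,0,0],
  claw=[0,0,0.1,0.3,0.5,0.6,0.7,0.7],
)

```text
t: 18.6
eef_pos: [0.49, 0.0191, 0.1885]
tool_rot: [-0.0, 0.791, 0.612, -0.001]
contact_force: [1.7, 0.9, 0.8]
gripper_width: 0.698
grasp_force: 0.0
```

Run:
```python
from h import *
print(bot.get_obs()["eef_pos"],delta([.489,.0005,.12]),delta([.489,.0005,.022]))
S=cv2.imread("pics/s6.png");s=bot.read_camera("scene")[...,::-1];
a=cv2.resize(S[210:310,380:480],(400,400),interpolation=cv2.INTER_CUBIC);b=cv2.resize(S[215:315,270:370],(400,400),interpolation=cv2.INTER_CUBIC)
cv2.imwrite("pics/c6.png",np.hstack([a,b]))
print(proj("scene",[.489,.0005,.048]))
T=bot.read_camera("top");cv2.imwrite("pics/t6.png",T[...,::-1])
```

```text
[0.48998853 0.01912906 0.18850582] (array([-18.2,   3.8,  68.5]), None) (array([-18.1,   4. , 166.5]), None)
[317.379096   259.96957404]
```

View pics/c6.png

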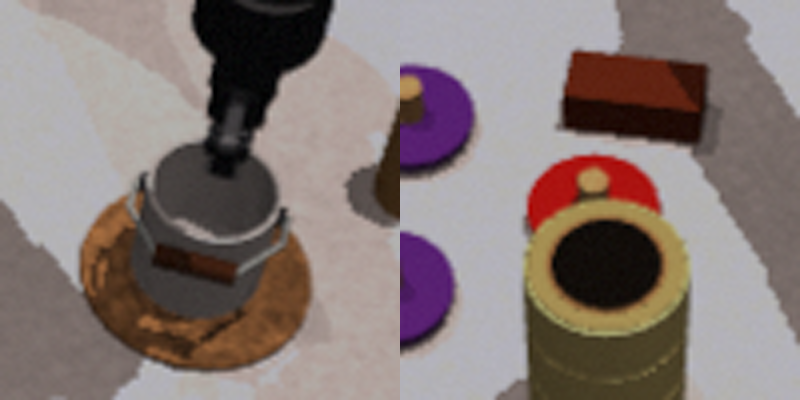

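Call:
send_rows(
  slide=[
    [-4,1,6],
    [-10,2,20],
    [-15,3,40],
    [-17,4,62],
    [-17,4,84],
    [-17,4,106],
    [-17,4,124],
    [-17,4,134],
  ],
  roll=[0,0,0,0,0,0,0,0],
  claw=[0.7,0.7,0.7,0.7,0.7,0.7,0.7,0.7],
)

```text
t: 19.37
eef_pos: [0.4902, 0.0063, 0.0524]
tool_rot: [-0.001, 0.789, 0.614, -0.002]
contact_force: [-0.7, 0.0, -0.6]
gripper_width: 0.7
grasp_force: 0.0
```

Call:
send_rows(
  slide=[
    [0,0,8],
    [0,0,16],
    [0,0,23],
    [0,0,28],
    [0,0,31],
    [0,0,32],
    [0,0,32],
    [0,0,32],
  ],
  roll=[0,0,0,0,0,0,0,0],
  claw=[0.7,0.7,0.7,0.7,0.7,0.7,0.7,0.7],
)

```text
t: 20.03
eef_pos: [0.4919, 0.0052, 0.0236]
tool_rot: [0.0, 0.79, 0.613, 0.0]
contact_force: [-0.5, -0.4, 0.1]
gripper_width: 0.695
grasp_force: 0.0
```

Run:
```python
from h import *
print(bot.get_obs()["eef_pos"],bot.get_obs()["contact_force"],delta([.489,.0013,.022]))
T=bot.read_camera("top");t=T[...,::-1];S=bot.read_camera("scene")[...,::-1];cv2.imwrite("pics/s7.png",S)
a=cv2.resize(S[210:310,380:480],(400,400),interpolation=cv2.INTER_CUBIC)
b=cv2.resize(t[200:300,130:230],(400,400),interpolation=cv2.INTER_CUBIC)
cv2.imwrite("pics/c7.png",np.clip(np.hstack([a,b])*1.3,0,255).astype(np.uint8))
cv2.imwrite("pics/t7.png",t)
```

```text
[0.49186962 0.00515611 0.02363614] [-0.49467012 -0.39749425  0.0664975 ] (array([-4.4, -1.8,  1.6]), None)
```

View pics/c7.png

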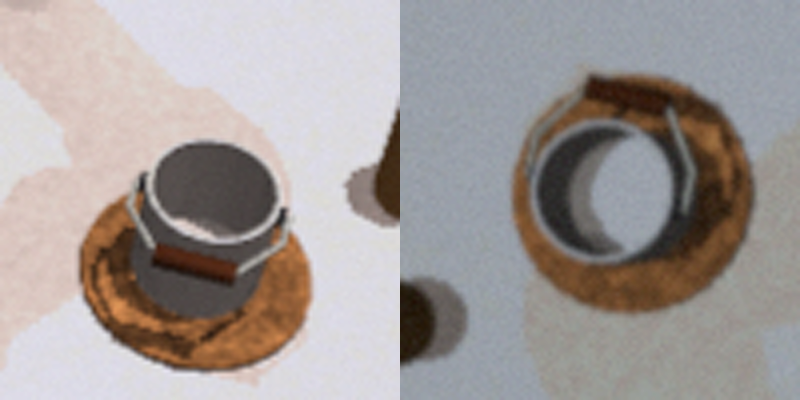

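Call:
send_rows(
  slide=[
    [-2,-1,0],
    [-4,-2,1],
    [-4,-2,1],
    [-4,-2,1],
    [-4,-2,1],
    [-4,-2,1],
    [-4,-2,1],
    [-4,-2,1],
  ],
  roll=[0,0,0,0,0,0,0,0],
  claw=[0.7,0.7,0.6,0.5,0.4,0.3,0.2,0.1],
  force=50,
)

```text
t: 20.8
eef_pos: [0.4888, 0.0018, 0.0225]
tool_rot: [-0.0, 0.79, 0.613, 0.0]
contact_force: [-0.4, -0.4, 4.6]
gripper_width: 0.235
grasp_force: 48.7
```

Call:
send_rows(
  slide=[
    [0,0,0],
    [0,0,0],
    [0,0,-1],
    [0,0,-4],
    [0,0,-10],
    [0,0,-18],
    [0,0,-26],
    [0,0,-30],
  ],
  roll=[0,0,0,0,0,0,0,0],
  claw=[0,0,0,0,0,0,0,0],
)

```text
t: 21.47
eef_pos: [0.4893, 0.0018, 0.0537]
tool_rot: [0.0, 0.79, 0.613, 0.001]
contact_force: [1.0, 0.4, -0.7]
gripper_width: 0.242
grasp_force: 48.9
```

```bash
cat >> h.py <<'E'
def ring(fn,c,rx,ry,z,n):
    g=cv2.GaussianBlur(cv2.cvtColor(cv2.imread(fn),cv2.COLOR_BGR2GRAY),(3,3),0).astype(np.float32)
    k=np.linspace(.75,1.25,41);P=[]
    for a in np.linspace(0,2*np.pi,72,endpoint=False):
        x=(c[0]+rx*k*np.cos(a)).astype(np.float32);y=(c[1]+ry*k*np.sin(a)).astype(np.float32)
        v=cv2.remap(g,x[None],y[None],cv2.INTER_LINEAR)[0];i=np.argmax(v)
        if v[i]-v[-1]>25:P.append((x[i],y[i]))   # ring = brightest
    e=cv2.fitEllipse(np.array(P,np.float32));return len(P),e,plane(n,e[0],z)
E
python3 - <<'E'
from h import *
for _ in range(1):
    print(ring("pics/t7.png",(180.5,247.9),17.5,17.5,.096,"top"))
    print(ring("pics/s7.png",(433.7,257.6),16,12.5,.096,"scene"))
print(bot.get_obs()["eef_pos"])
E
```

```text
(36, ((174.51565551757812, 245.80548095703125), (32.53376388549805, 38.99956512451172), 118.15333557128906), array([0.5013, 0.3214, 0.096 ]))
(28, ((431.86395263671875, 258.12786865234375), (20.159746170043945, 32.91864013671875), 109.7529525756836), array([0.5007, 0.3058, 0.096 ]))
[0.48927772 0.00175971 0.05365487]
```

```bash
cat >> h.py <<'E'
from scipy.optimize import least_squares
def rim(fn,n,c0,z=.096,r=.043):
    g=cv2.cvtColor(cv2.imread(fn),cv2.COLOR_BGR2GRAY).astype(np.float32);c=np.array(c0,float)
    for _ in range(3):
        P=[];k=np.linspace(.8,1.2,41)
        for a in np.linspace(0,2*np.pi,90,endpoint=False):
            q=np.array([proj(n,[c[0]+r*s*np.cos(a),c[1]+r*s*np.sin(a),z]) for s in k],np.float32)
            v=cv2.remap(g,q[None,:,0].copy(),q[None,:,1].copy(),cv2.INTER_CUBIC)[0]
            for i in range(4,37):  # local ridges
                if v[i]==v[i-4:i+5].max() and v[i]-max(v[max(0,i-10):i].min(),v[i+1:i+11].min())>20:P.append(plane(n,q[i],z)[:2])
        P=np.array(P);f=lambda p:np.hypot(*(P-p).T)-r
        s=least_squares(f,c,loss="cauchy",f_scale=.001);c=s.x
    return len(P),np.median(abs(f(c))).round(4),c.round(4)
E
python3 - <<'E'
from h import *
print("hand",plane("top",(180.5,247.9),.096),plane("scene",(433.75,257.6),.096))
print(rim("pics/t7.png","top",(.497,.31)),rim("pics/s7.png","scene",(.497,.31)))
E
```

```text
hand [0.4957 0.3065 0.096 ] [0.4986 0.3109 0.096 ]Traceback (most recent call last):
  File "<stdin>", line 3, in <module>
  File "h.py", line 43, in rim
    q=np.array([proj(n,[c[0]+r*s*np.cos(a),c[1]+r*s*np.sin(a),z]) for s in k],np.float32)
                ~~~~^^^^^^^^^^^^^^^^^^^^^^^^^^^^^^^^^^^^^^^^^^^^^
  File "h.py", line 15, in proj
    m=bot.camera_model(n);c=m["camera_from_world"]@np.r_[p,1];u=m["camera_matrix"]@c[:3];return u[:2]/u[2]
ValueError: time passes only in moves, steps and waits
```

```bash
sed -i 's/bot\.camera_model(n)/CM[n]/' h.py; sed -i '3a CM={n:bot.camera_model(n) for n in("scene","top")}' h.py
python3 - <<'E'
from h import *
print(rim("pics/t7.png","top",(.497,.31)),rim("pics/s7.png","scene",(.497,.31)))
print(delta([.497,.309,.2]))
E
```

```text
(51, np.float64(0.0), array([0.4975, 0.3081])) (40, np.float64(0.0001), array([0.4953, 0.3098]))
(array([ 299.6,  -68.7, -146.3]), None)
```

Call:
send_rows(
  slide=[
    [2,0,-10],
    [8,-2,-30],
    [20,-5,-55],
    [40,-9,-80],
    [65,-15,-100],
    [95,-22,-112],
    [127,-29,-117],
    [160,-37,-117],
  ],
  roll=[0,0,0,0,0,0,0,0],
  claw=[0,0,0,0,0,0,0,0],
)

```text
t: 22.13
eef_pos: [0.4934, 0.1675, 0.1719]
tool_rot: [0.0, 0.79, 0.613, 0.002]
contact_force: [1.2, 0.4, 0.1]
gripper_width: 0.24
grasp_force: 48.9
```

Call:
send_rows(
  slide=[
    [32,-7,0],
    [62,-14,0],
    [88,-20,0],
    [110,-25,0],
    [126,-29,0],
    [136,-31,0],
    [139.5,-32,0],
    [139.5,-32,0],
  ],
  roll=[0,0,0,0,0,0,0,0],
  claw=[0,0,0,0,0,0,0,0],
)

```text
t: 22.8
eef_pos: [0.4962, 0.3089, 0.1694]
tool_rot: [0.0, 0.79, 0.613, -0.0]
contact_force: [-0.7, -0.5, -1.2]
gripper_width: 0.239
grasp_force: 48.9
```

Run:
```python
from h import *
print(bot.get_obs()["eef_pos"],delta([.4966,.3093,.118]))
S=bot.read_camera("scene");e=blob(S,(0,150,60),(8,255,255),(380,180,480,280))
print(e);z=bot.get_obs()["eef_pos"][2]-.0225+.018;print("lid",plane("scene",e[1][0],z))
```

```text
[0.49618029 0.30893491 0.16937194] (array([ 0.5,  0.3, 51.4]), None)
(533.5, ((437.0818786621094, 240.67010498046875), (24.613115310668945, 35.35259246826172), 101.49433898925781))
lid [0.4977 0.3088 0.1648]
```

Call:
send_rows(
  slide=[
    [0,0,5],
    [0,0,14],
    [0,0,24],
    [0,0,33],
    [0,0,41],
    [0,0,47],
    [0,0,51],
    [0,0,54],
  ],
  roll=[0,0,0,0,0,0,0,0],
  claw=[0,0,0,0,0,0,0,0],
)

```text
t: 23.52
eef_pos: [0.4961, 0.3088, 0.1145]
tool_rot: [0.0, 0.79, 0.613, -0.0]
contact_force: [-1.0, 0.5, -1.2]
gripper_width: 0.24
grasp_force: 48.9
```

Call:
send_rows(
  slide=[
    [0,0,0.5],
    [0,0,1],
    [0,0,1.5],
    [0,0,2],
    [0,0,2.5],
    [0,0,3],
    [0,0,3.5],
    [0,0,4],
  ],
  roll=[0,0,0,0,0,0,0,0],
  claw=[0,0,0,0,0,0,0,0],
)

```text
t: 24.18
eef_pos: [0.4963, 0.3091, 0.1115]
tool_rot: [-0.0, 0.79, 0.613, 0.0]
contact_force: [-2.1, -0.6, 6.7]
gripper_width: 0.241
grasp_force: 49.2
```

Call:
send_rows(
  slide=[
    [0,0,0.8],
    [0,0,1.6],
    [0,0,2.4],
    [0,0,3.2],
    [0,0,4],
    [0,0,4.8],
    [0,0,5.4],
    [0,0,6],
  ],
  roll=[0,0,0,0,0,0,0,0],
  claw=[0,0,0,0,0,0,0,0],
)

```text
t: 24.85
eef_pos: [0.4963, 0.3092, 0.1065]
tool_rot: [-0.0, 0.79, 0.613, 0.0]
contact_force: [-4.3, -2.6, 15.9]
gripper_width: 0.24
grasp_force: 50.4
```

Call:
send_rows(
  slide=[
    [0,0,-0.5],
    [0,0,-1],
    [0,0,-1],
    [0,0,-1],
    [0,0,-1],
    [0,0,-1],
    [0,0,-1],
    [0,0,-1],
  ],
  roll=[0,0,0,0,0,0,0,0],
  claw=[0,0,0.3,0.35,0.4,0.5,0.6,0.6],
)

```text
t: 25.52
eef_pos: [0.4962, 0.309, 0.1062]
tool_rot: [0.0, 0.79, 0.613, -0.0]
contact_force: [-0.1, 1.2, -0.0]
gripper_width: 0.596
grasp_force: 0.0
```

Call:
send_rows(
  slide=[
    [0,0,-3],
    [0,0,-10],
    [0,0,-20],
    [0,0,-32],
    [0,0,-43],
    [0,0,-50],
    [0,0,-54],
    [0,0,-54],
  ],
  roll=[0,0,0,0,0,0,0,0],
  claw=[0.6,0.6,0.6,0.6,0.6,0.4,0.2,0],
)

```text
t: 26.18
eef_pos: [0.4968, 0.3095, 0.1617]
tool_rot: [-0.0, 0.79, 0.613, 0.001]
contact_force: [-0.7, -0.2, -0.9]
gripper_width: 0.178
grasp_force: 0.0
```

Call:
send_rows(
  slide=[
    [0,0,3],
    [0,0,8],
    [0,0,14],
    [0,0,19],
    [0,0,23],
    [0,0,25],
    [0,0,26],
    [0,0,26],
  ],
  roll=[0,0,0,0,0,0,0,0],
  claw=[0,0,0,0,0,0,0,0],
)

```text
t: 26.85
eef_pos: [0.4961, 0.3089, 0.1339]
tool_rot: [0.0, 0.79, 0.613, -0.0]
contact_force: [-0.3, 0.3, 0.7]
gripper_width: -0.001
grasp_force: 0.0
```

Call:
send_rows(
  slide=[
    [0,0,0.6],
    [0,0,1.2],
    [0,0,1.8],
    [0,0,2.4],
    [0,0,3],
    [0,0,3.6],
    [0,0,4.2],
    [0,0,4.2],
  ],
  roll=[0,0,0,0,0,0,0,0],
  claw=[0,0,0,0,0,0,0,0],
)

```text
t: 27.52
eef_pos: [0.4966, 0.3092, 0.1321]
tool_rot: [-0.0, 0.79, 0.613, 0.001]
contact_force: [-4.9, -3.5, 16.6]
gripper_width: 0.001
grasp_force: 8.3
```

Call:
send_rows(
  slide=[
    [0,0,0.5],
    [0,0,1],
    [0,0,1.5],
    [0,0,2],
    [0,0,2],
    [0,0,1],
    [0,0,-1],
    [0,0,-4],
  ],
  roll=[0,0,0,0,0,0,0,0],
  claw=[0,0,0,0,0,0,0,0],
)

```text
t: 28.18
eef_pos: [0.4962, 0.3091, 0.1345]
tool_rot: [-0.0, 0.79, 0.613, 0.0]
contact_force: [0.1, -0.4, -0.7]
gripper_width: 0.006
grasp_force: 0.0
```

Call:
send_rows(
  slide=[
    [0,0,-10],
    [0,0,-25],
    [0,0,-45],
    [0,0,-65],
    [-15,0,-80],
    [-40,0,-90],
    [-70,0,-95],
    [-90,0,-95],
  ],
  roll=[0,0,0,0,0,0,0,0],
  claw=[0,0,0,0,0,0,0,0],
)

```text
t: 28.85
eef_pos: [0.4742, 0.2196, 0.2307]
tool_rot: [0.0, 0.791, 0.612, 0.001]
contact_force: [0.4, -0.4, 0.5]
gripper_width: -0.005
grasp_force: 0.0
```

Call:
send_rows(
  slide=[
    [-25,0,0],
    [-55,0,0],
    [-85,0,0],
    [-115,0,0],
    [-140,0,0],
    [-155,0,0],
    [-160,0,0],
    [-160,0,0],
  ],
  roll=[0,0,0,0,0,0,0,0],
  claw=[0,0,0,0,0,0,0,0],
)

```text
t: 29.52
eef_pos: [0.4342, 0.0664, 0.2294]
tool_rot: [-0.0, 0.791, 0.612, 0.0]
contact_force: [-0.6, 0.3, -0.4]
gripper_width: -0.001
grasp_force: 0.0
```

Run:
```python
from h import *
S=bot.read_camera("scene")[...,::-1];T=bot.read_camera("top")[...,::-1]
a=cv2.resize(S[210:310,380:480],(400,400),interpolation=cv2.INTER_CUBIC);b=cv2.resize(T[200:300,130:230],(400,400),interpolation=cv2.INTER_CUBIC)
cv2.imwrite("pics/c8.png",np.hstack([a,b]))
# other things: compare with the first scene picture, outside arm/pot areas
d=cv2.absdiff(cv2.cvtColor(S,6),cv2.cvtColor(cv2.imread("pics/scene0.png"),6))
for n,(u,v) in dict(tape=(322,305),bw=(365,340),jar=(327,347),neck=(328,239),sand=(250,343),cup=(150,235),ba=(487,245)).items():print(n,d[v-25:v+25,u-25:u+25].mean().round(1))
```

```text
tape 1.8
bw 2.1
jar 2.0
neck 18.1
sand 2.2
cup 2.0
ba 5.6
```

View pics/c8.png

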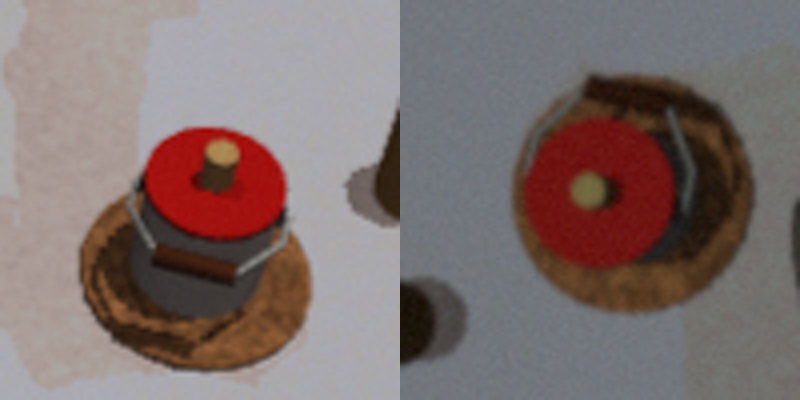

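The lid sits level and flush on the pot, the bail is down at the side, and the foot is on the mat. The other things have not moved; the neck block reading only changed because of the arm and its shadow. I'm handing in.

```bash
python3 -c "
from station import bot
print(bot.hand_in())"
```

```text
the job is handed in; nothing more can be done
None
```

The job is handed in at about 29.5 s: the pot stands on the cork mat, its bail is swung down to one side, and the red lid is pressed fully home and level; the other things look unmoved in the last picture, though the arm hid the neck block.

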